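Check a stained chamber slide through the hand loupe

ROBOT

A 6-joint arm with a two-finger parallel gripper is mounted at the origin on the work surface. World frame = base frame: x ahead of the robot, y to its left, z up, the work surface at z = 0. Lengths are in m, angles in rad, forces in N, time in s.
With the tool pointing down it reaches from about 0.3 to 0.875 m from the base axis. Payload 4.2 kg.
Tool frame: the origin (TCP) lies at the very end of the fingers, on their centre line; the grasp point (between the pads) lies 19 mm behind it; z points along the fingers, y is the line along which they close (so a half turn about z gives the same grasp; the last joint's range is limited). The gripper opens to 85 mm and grips with 20 to 120 N. Pads are 22 mm wide; open, the fingers measure 114 mm over their backs; the gripper's body (76 mm by 85 mm) begins 54 mm behind the grasp point. The pads swing forward as they close: fully open they stand 13 mm farther back than shut.
Start: joints at [-1.28, 0.32, 1.565, -0, 1.257, -0.02], TCP at [0.176, -0.547, 0.202] pointing down, gripper open.
Joint ranges: [-3.11, 3.11], [-0.84, 2.01], [0.21, 2.61], [-1.34, 4.49], [0.05, 2.63], [-2.56, 2.56]. Speed limits (rad/s): [2.57, 2.57, 3.14, 3.14, 3.14, 3.14].

INTERFACE

Orientations are given as a unit quaternion [x, y, z, w].
In Python, from station import bot gives the robot as it stands. The module is installed in compiled form; this text tells all that it offers.
- The arm moves only by the tool drive_tool, never from a script. Its argument "rows" is a list that holds one entry, the list of rows, each a list of 7 numbers: the shift along the world's x, y, z in m, then the turn, a rotation vector about the world's x, y, z in units of 5 degrees (1.0 is 5 degrees), then the finger opening in m, from 0 to 0.0854. In form: [[[dx, dy, dz, rx, ry, rz, fingers], ...]]. A call has 1 to 20 rows; each row shifts and turns the commanded pose from where the row before left it; what a row does not reach is not made up. A row lasts 1/12 s, in which the tool goes at most 41.7 mm and 7.16 degrees, less where a joint would pass 70% of its speed; a pose out of reach is approached as far as the arm can. A call is refused whole if a number of a shift passes 0.0417 or a number of a turn 1, either way. A call with a gripper value outside its range is refused whole. The fingers move at their own pace and stop on an object; "grip_force" is the grip in N (left out, the last holds). Time passes only in rows, so rows that do not move let the fingers close. It gives the time, the measured TCP pose, the force, the opening and the grip force at its end, in the units of the state.
- bot.get_state(): the state, without advancing time (a new reading comes with each control period).
- bot.read_camera(name): name is "scene" or "top" or "wrist"; returns the picture (400x640x3 uint8, red, green, blue); there is no depth.
- bot.calibration(name): a dict with "fx", "fy", "cx", "cy" (pixels), "pose" (4x4, takes a point from camera to world coordinates); the wrist camera has in their place "mount" (4x4, takes a point from camera to tool coordinates, whose origin is the TCP and whose axes are the flange's). Camera axes: x right, y up, looking along -z (the intrinsics and any distortion apply to the point x, -y, -z); pixel columns grow to the right and rows downward; lengths in m; the calibration is good to about 2 mm. The wrist camera is an equidistant fisheye: a pixel r from the principal point sees the ray r / f radians off the axis. A picture is of the moment at which its call begins: read the wrist's pose just before it. calibration takes no time and is no camera call.
- bot.finish_job(): hands the job in; it is judged then, once.
The state is a dict: "time": time; "joint_positions": joint angles; "joint_velocities": joint speeds; "joint_efforts": joint torques, N m; "tcp_pos": TCP position; "tcp_rot": TCP orientation; "force": force on the tool from outside, world axes, zero at the start; "wrist_torque": the same for the moment, N m; "finger_gap": opening from 0.0 (shut) to 1.0 (fully open); "gripper_force": force on a finger pad.
Only numpy, scipy, OpenCV 4.12 (cv2) and the standard library are available. Lean on these libraries where they do the work, as an engineer would, in place of code of your own. Each camera call takes 0.05 s, during which the arm holds its last target. There are 200 camera calls.

TASK

Lay the purple-stained chamber slide across the two steel rods of the staining tray, wells up, setting it down rather than dropping it, and let go of it. Then pick up the hand loupe and hold it level and still with its lens centred over its block of wells, at the focal height marked by the white line of the red collar on the retort stand, touching nothing with it; finish while still holding it there. Leave the clear slide, the bottles, jar, beaker and forceps where they are.

Things in the scene. Friction and masses are not known exactly. Their poses are not given: they have to be found in the camera images.
- stained_slide: The chamber slide to be checked, flat on the bench: a 76 x 26 x 2 mm glass slide with a 52 x 26 x 12 mm block of eight purple-stained wells on it, 14 mm high in all, about 30 g. Grip it across the 26 mm width (its y). Origin: centre of the underside; x along the length, z up. The block reaches from x = -18 to +34 mm; the frosted white end is at -x.
- wells (a point): The middle of the top of the stained slide's block of wells: 8 mm towards +x from the slide's origin and 14 mm above its underside. The lens is to be centred over this point.
- blank_slide: A second chamber slide, same size and shape, but with colourless, whitish wells: unstained, to be left where it is. Axes and origin as for the stained slide. Which of the two lies nearer the robot changes.
- loupe: The hand loupe, lying flat on the bench left of the tray, handle roughly towards the robot: a round steel lens mount, 66 mm across and 18 mm high, a short neck, and a straight ivory handle on its -x side, 18 mm wide and high, 48 to 146 mm from the lens centre. About 110 g. Origin: centre of the underside of the lens mount; x from handle to lens, z the optical axis, up.
- loupe_lens (a point): The centre of the loupe's lens, at mid thickness, 9 mm above the loupe's underside.
- loupe_grip (a point): A point in the middle of the handle's section, 78 mm behind the lens centre (-x of the loupe), 9 mm above its underside: a good place to grip, across the 18 mm width (along the loupe's y).
- tray: The fixed white enamel staining tray, 170 mm (its x) by 220 mm (its y), rim 50 mm high, its floor stained almost black. Two round steel rods, 8 mm in diameter, run along its y over the rim, at x = -25 and +25 mm; their tops are level, 58 mm above the bench. Two flat steel end pieces join them over the rims at y = -114 and +114 mm and rise no higher. The origin is the centre of the tray's underside, z up.
- bridge (a point): The point midway between the two rods, at mid length, level with the tops of the rods (58 mm above the bench): the underside of a slide laid across the rods is at this height. Its x points across the rods, y along them.
- stand: The fixed retort stand close behind the tray (on the side away from the robot): grey base plate 100 (its x) x 140 x 12 mm and an upright steel rod of 12 mm diameter, 260 mm high, at x = -35 mm. The origin is the centre of the base's underside.
- collar: The fixed red collar clamped on the rod of the retort stand, 32 mm in diameter and 14 mm high, with a white line round its middle and a steel thumb screw reaching 30 mm from the rod's axis to the collar's +y side. The origin is the centre of its underside. Its height differs from time to time.
- focus_mark (a point): The white line of the red collar, on the rod's axis, at mid height of the collar: it marks the focal height, the height at which the middle of the loupe's lens is to be held. Its z is vertical.
- amber_white: Amber reagent bottle with a white cap, 50 mm diameter, 125 mm high. It stands on its base; origin at the centre of the base. To be left where it is.
- amber_red: Amber reagent bottle with a red cap, 50 mm diameter, 125 mm high. It stands on its base; origin at the centre of the base. To be left where it is.
- wash_bottle: Milky plastic bottle with a blue cap, 66 mm diameter, 170 mm high. It stands on its base; origin at the centre of the base. To be left where it is.
- pink_jar: Pink jar, 80 mm diameter, 110 mm high. It stands on its base; origin at the centre of the base. To be left where it is.
- beaker: Small glass beaker, 52 mm diameter, 65 mm high. It stands on its base; origin at the centre of the base. To be left where it is.
- forceps: Steel forceps lying flat, 125 mm long (along their x), 20 mm wide, 6 mm high; origin at the middle of the underside. To be left where they are.
There are look-alikes about, which are no part of the job. Of the things that look like the pink_jar, take the one that is farthest to the robot's right at the start. What is shaped like the amber_white but green is not meant.

How it is judged:
By the outcome, as a careful person would: the job done as asked, in the order asked, and still so for the second after the job is handed in, while the arm keeps its last pose, push and grip.
It also fails if it takes over 72 s, if anything falls off the work surface, if the arm or the gripper's body presses on something with over 40 N, if the wrist force passes 120 N, or if a joint passes its speed limit or range.

## Working session

There is one attempt and no reset: what is moved stays moved. The work goes in short steps, Python scripts to look and compute and a tool call to move; the robot and the scene stay as the last step left them, time stands still between calls to the robot, and variables do not carry over. Pictures are saved under pics/ and viewed, at most 13 in all, crops included, and the job is handed in when it is done.

Besides the shell and the picture viewer there is one more tool, called by a JSON object that holds its "op" and its "data". drive_tool: Moves the arm, as the interface text tells. Its arguments: {"type":"object","properties":{"rows":{"type":"array"},"grip_force":{"type":"number"}},"required":["rows"]}

```bash
mkdir -p pics
cat > h.py <<'E'
import numpy as np, cv2
from scipy.spatial.transform import Rotation as R
from station import bot
def ray(name,u,v,st=None):
    c=bot.calibration(name)
    x=(u-c['cx'])/c['fx']; y=(v-c['cy'])/c['fy']
    if name=='wrist':
        r=np.hypot(x,y); s=np.sin(r)/r if r>1e-9 else 1
        d=np.array([x*s,-y*s,-np.cos(r)])
        T=np.eye(4); T[:3,:3]=R.from_quat(st['tcp_rot']).as_matrix(); T[:3,3]=st['tcp_pos']
        P=T@np.array(c['mount'])
    else:
        d=np.array([x,-y,-1]); P=np.array(c['pose'])
    return P[:3,3],P[:3,:3]@d
def atz(name,u,v,z,st=None):
    o,d=ray(name,u,v,st); return o+d*(z-o[2])/d[2]
def save(name,fn,crop=None,s=1):
    im=bot.read_camera(name)[:,:,::-1]
    cv2.imwrite('pics/full_'+fn,im)
    if crop: im=im[crop[1]:crop[3],crop[0]:crop[2]]
    cv2.imwrite('pics/'+fn,cv2.resize(im,None,fx=s,fy=s,interpolation=cv2.INTER_CUBIC))
E
python3 - <<'E'
from h import *
save('top','top0.png',None,1.25);save('scene','sc0.png',None,1.25)
for n in('top','scene','wrist'):
    c=bot.calibration(n);print(n,{k:np.round(v,3).tolist() for k,v in c.items()})
s=bot.get_state();print(s)
E
```

```text
top {'fx': 461.926, 'fy': 461.926, 'cx': 315.958, 'cy': 195.981, 'pose': [[0.0, 0.997, -0.083, 0.484], [-1.0, 0.001, 0.012, -0.007], [0.013, 0.083, 0.996, 1.453], [0.0, 0.0, 0.0, 1.0]]}
scene {'fx': 398.082, 'fy': 398.082, 'cx': 318.314, 'cy': 199.195, 'pose': [[-0.825, -0.4, 0.398, 1.116], [0.564, -0.561, 0.605, 0.79], [-0.019, 0.724, 0.689, 1.039], [0.0, 0.0, 0.0, 1.0]]}
wrist {'fx': 309.707, 'fy': 309.707, 'cx': 321.706, 'cy': 198.859, 'mount': [[-0.001, 0.956, 0.292, 0.076], [1.0, 0.001, 0.0, 0.0], [0.0, 0.292, -0.956, -0.171], [0.0, 0.0, 0.0, 1.0]]}
{'time': 0.1, 'joint_positions': array([-1.28001056e+00,  3.20240898e-01,  1.56551611e+00, -6.13617509e-06,
        1.25742005e+00, -1.99995064e-02]), 'joint_velocities': array([-8.59831708e-05, -9.94417025e-04, -3.56388828e-03,  8.40053352e-04,
       -1.04383816e-03,  9.49619411e-04]), 'joint_efforts': array([ 7.34974983e-04, -4.16407442e+01, -2.34703070e+01, -2.55828233e-06,
        4.91966115e-03, -4.18177333e-07]), 'tcp_pos': array([ 0.17570608, -0.54701425,  0.20127484]), 'tcp_rot': array([ 9.87950383e-01,  1.54768903e-01, -1.09822432e-04, -7.84557526e-04]), 'force': array([-0.49024803,  0.81201211, -0.34237353]), 'wrist_torque': array([0.04409823, 0.03263643, 0.00264292]), 'gripper_force': 0.0, 'finger_gap': 0.9973188950740525}
```

View pics/top0.png

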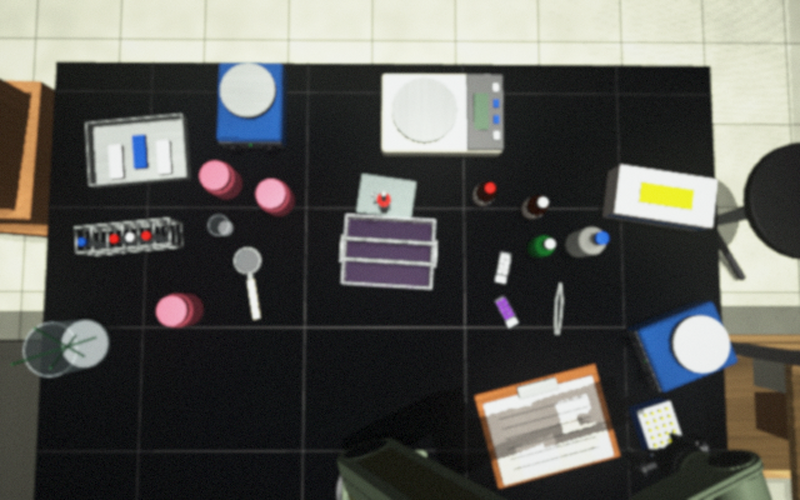

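View pics/sc0.png

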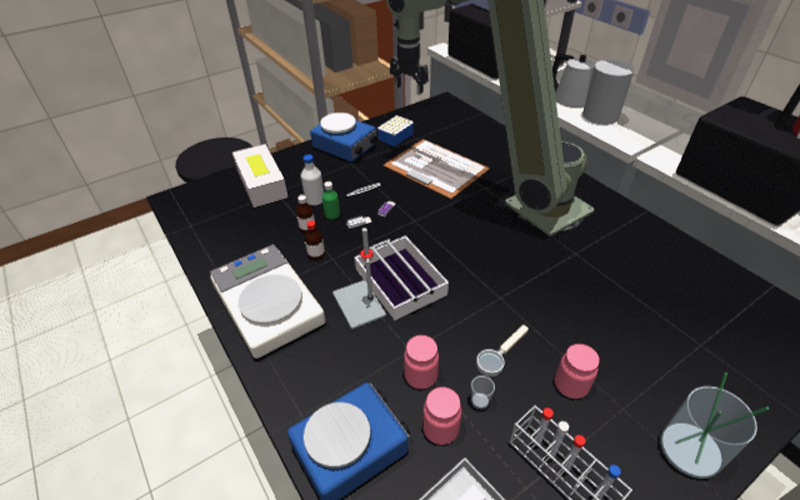

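The top view shows the purple slide at about (507,312), the blank slide at (503,267), the tray at (388,251), the collar at (383,200) and the loupe lens at (247,261) with its handle end at (256,318). I'll take enlarged crops for accuracy.

Run:
```python
from h import *
im=cv2.imread('pics/full_top0.png'); sc=cv2.imread('pics/full_sc0.png')
f=lambda a,x0,y0,x1,y1,s:cv2.resize(a[y0:y1,x0:x1],None,fx=s,fy=s,interpolation=cv2.INTER_CUBIC)
a=f(im,260,130,360,240,5)   # 500x550
b=f(im,380,195,440,265,4)   #240x280
c=f(im,180,190,225,260,4)   #180x280
W=np.zeros((560,760,3),np.uint8); W[:550,:500]=a; W[:280,505:745]=b; W[280:560,505:685]=c
cv2.imwrite('pics/m1.png',W)
cv2.imwrite('pics/m2.png',f(sc,265,170,365,260,6))
```

```text
(no output)
```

View pics/m1.png

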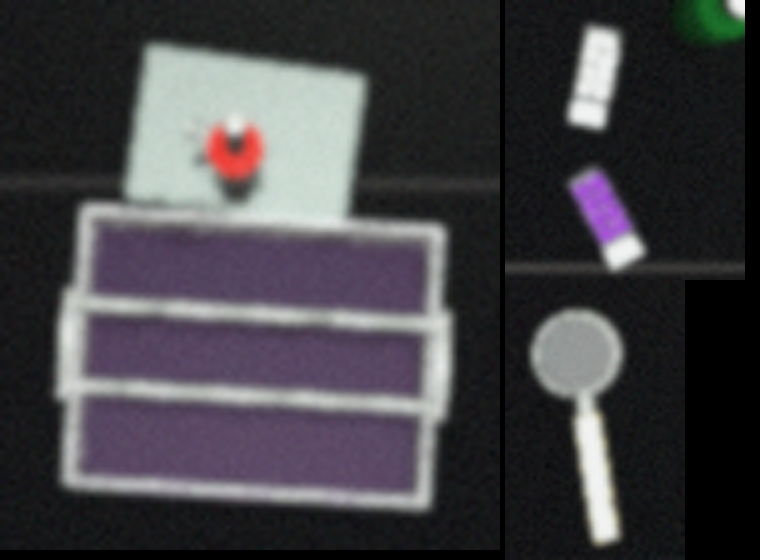

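View pics/m2.png

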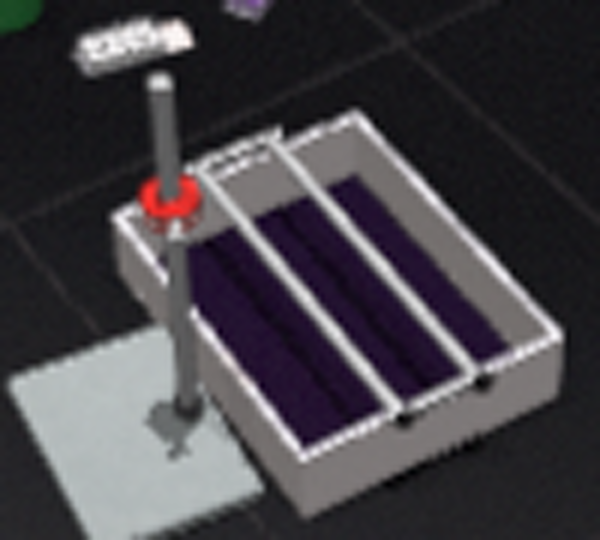

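The crop gives the rod ends (77,302)–(447,322) and (75,388)–(440,407). The purple slide runs from about (586,175) to the white end at (628,262). The loupe lens is at (577,353) with its handle end at (607,543). The stand rod's top is at (236,123).

Run:
```python
from h import *
g=lambda x,y,x0,y0,s,z,n='top':atz(n,x0+(x+.5)/s-.5,y0+(y+.5)/s-.5,z)
A=lambda x,y,z:g(x,y,260,130,5,z)
B=lambda x,y,z:g(x-505,y,380,195,4,z)
C=lambda x,y,z:g(x-505,y-280,180,190,4,z)
p=lambda n,v:print(n,np.round(v,4))
r=[A(77,302,.056),A(447,322,.056),A(75,388,.056),A(440,407,.056)]
for i in r:p('rod',i)
p('bridge',np.mean(r,0))
t=[A(82,205,.05),A(445,228,.05),A(430,508,.05),A(63,487,.05)]
p('tray',np.mean(t,0)); 
d=t[0]+t[3]-t[1]-t[2];p('tray ydir deg',np.degrees(np.arctan2(-d[0],d[1])))
d=r[0]+r[2]-r[1]-r[3];p('rod ydir deg',np.degrees(np.arctan2(-d[0],d[1])))
a,b=B(586,175,.014),B(628,262,.002);p('slide +x end',a);p('-x end',b);p('c',(a+b)/2);d=a-b;p('yaw',np.degrees(np.arctan2(d[1],d[0])))
a,b=B(600,28,.014),B(587,128,.002);p('blank',(a+b)/2)
a,b=C(577,353,.018),C(607,543,.018);p('lens',a);p('hend',b);d=a-b;p('yaw',np.degrees(np.arctan2(d[1],d[0])));p('len',np.linalg.norm(d))
p('rodtop',A(236,123,.26));p('rodbase',A(236,195,.012))
```

```text
rod [0.6185 0.1    0.056 ]
rod [ 0.6066 -0.1247  0.056 ]
rod [0.5663 0.1008 0.056 ]
rod [ 0.5549 -0.1202  0.056 ]
bridge [ 0.5866 -0.011   0.056 ]
tray [ 0.5861 -0.0081  0.05  ]
tray ydir deg -3.3944
rod ydir deg -2.9794
slide +x end [ 0.472  -0.2858  0.014 ]
-x end [ 0.4042 -0.32    0.002 ]
c [ 0.4381 -0.3029  0.008 ]
yaw 26.7804
blank [ 0.5476 -0.294   0.008 ]
lens [0.5662 0.3422 0.018 ]
hend [0.4199 0.3161 0.018 ]
yaw 10.1271
len 0.1486
rodtop [0.693  0.0022 0.26  ]
rodbase [0.6905 0.004  0.012 ]
```

{"op": "drive_tool", "data": {"rows": [[[0.0262, 0.0244, -0.004, 0, 0, 0.18, 0.05], [0.0262, 0.0244, -0.004, 0, 0, 0.18, 0.05], [0.0262, 0.0244, -0.004, 0, 0, 0.18, 0.05], [0.0262, 0.0244, -0.004, 0, 0, 0.18, 0.05], [0.0262, 0.0244, -0.004, 0, 0, 0.18, 0.05], [0.0262, 0.0244, -0.004, 0, 0, 0.18, 0.05], [0.0262, 0.0244, -0.004, 0, 0, 0.18, 0.05], [0.0262, 0.0244, -0.004, 0, 0, 0.18, 0.05], [0.0262, 0.0244, -0.004, 0, 0, 0.18, 0.05], [0.0262, 0.0244, -0.004, 0, 0, 0.18, 0.05], [0, 0, 0, 0, 0, 0, 0.05], [0, 0, 0, 0, 0, 0, 0.05]]], "grip_force": 40}}

```text
time: 1.1
tcp_pos: [0.4385, -0.3021, 0.1614]
tcp_rot: [0.972, 0.234, -0.001, -0.0]
force: [-0.1, 1.0, -0.8]
finger_gap: 0.589
gripper_force: 0.0
```

```bash
cat > look.py <<'E'
import sys,pickle
from h import *
fn=sys.argv[1]
s=bot.get_state(); pickle.dump(s,open('st.pkl','wb')); save('wrist',fn,None,1.25)
x=R.from_quat(s['tcp_rot']).as_matrix()
print(s['time'],np.round(s['tcp_pos'],4),'tooly',np.degrees(np.arctan2(x[1,1],x[0,1])),'z',x[:,2].round(4),'gap',s['finger_gap'],np.round(s['force'],1),s['gripper_force'])
E
python3 look.py w1.png
```

```text
1.1 [ 0.4385 -0.3021  0.1614] tooly -62.98913597127559 z [-1.4e-03  6.0e-04 -1.0e+00] gap 0.5886341232703093 [-0.1  1.  -0.8] 0.0
```

View pics/w1.png

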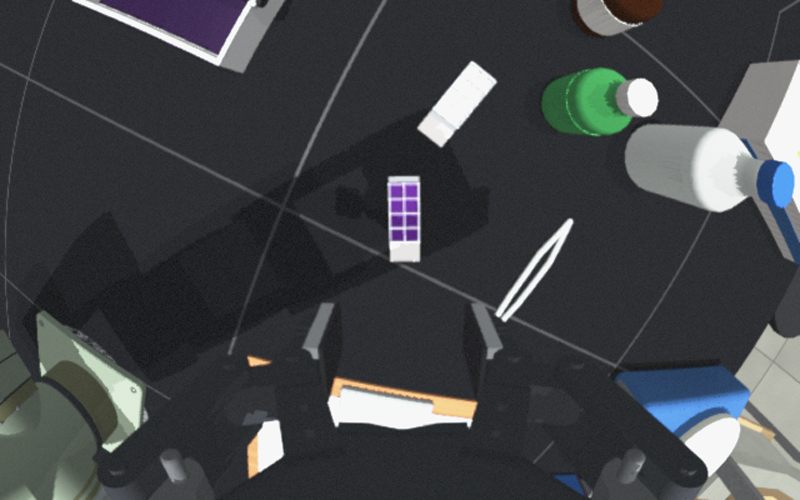

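The wrist view shows the stained slide upright in the image, with its +x end at (404,177), its frosted end at (405,261) and its side edges at columns 389–420.

Run:
```python
from h import *
import pickle
s=pickle.load(open('st.pkl','rb'))
im=cv2.imread('pics/full_w1.png')
q=lambda u,v,z:atz('wrist',(u+.5)/1.25-.5,(v+.5)/1.25-.5,z,s)
P=[q(389,177,.002),q(420,177,.002),q(420,261.5,.002),q(390,261.5,.002)]
for i in P:print(i.round(4))
m=np.mean(P,0);d=P[0]+P[1]-P[2]-P[3];print(m.round(4),'yaw',np.degrees(np.arctan2(d[1],d[0])),'len',np.linalg.norm(d)/2, np.linalg.norm(P[0]-P[1]))
print('side top',q(389.5,185,.014),q(419.5,185,.014),q(419.5,242,.014))
print('shift',(m-s['tcp_pos']).round(4))
```

```text
[ 0.4679 -0.2745  0.002 ]
[ 0.4799 -0.2982  0.002 ]
[ 0.4124 -0.3335  0.002 ]
[ 0.4001 -0.3093  0.002 ]
[ 0.4401 -0.3039  0.002 ] yaw 27.38703057154199 len 0.07620497497243375 0.026500517338250377
side top [ 0.46349521 -0.27767677  0.014     ] [ 0.47476221 -0.29977744  0.014     ] [ 0.43123722 -0.32249868  0.014     ]
shift [ 0.0016 -0.0018 -0.1594]
```

{"op": "drive_tool", "data": {"rows": [[[0.005, 0, -0.03, 0, 0, 0.08, 0.05], [0, 0, -0.035, 0, 0, 0, 0.05], [0, 0, -0.035, 0, 0, 0, 0.05], [0, 0, -0.03, 0, 0, 0, 0.05], [0, 0, -0.015, 0, 0, 0, 0.05], [0, 0, -0.008, 0, 0, 0, 0.05], [0, 0, -0.005, 0, 0, 0, 0.05], [0, 0, 0, 0, 0, 0, 0.05]]]}}

```text
time: 1.82
tcp_pos: [0.4423, -0.3043, 0.0039]
tcp_rot: [0.972, 0.235, -0.0, -0.0]
force: [-0.3, -0.0, 0.3]
finger_gap: 0.588
gripper_force: 0.0
```

{"op": "drive_tool", "data": {"rows": [[[0.001, 0.002, -0.001, 0, 0, 0, 0.04], [0, 0, 0, 0, 0, 0, 0.03], [0, 0, 0, 0, 0, 0, 0.02], [0, 0, 0, 0, 0, 0, 0.015], [0, 0, 0, 0, 0, 0, 0.015], [0, 0, 0, 0, 0, 0, 0.015], [0, 0, 0, 0, 0, 0, 0.015]]], "grip_force": 40}}

```text
time: 2.4
tcp_pos: [0.444, -0.3015, 0.0032]
tcp_rot: [0.972, 0.235, 0.0, 0.0]
force: [-0.3, 0.1, 0.2]
finger_gap: 0.177
gripper_force: 0.0
```

```bash
python3 look.py w2.png
python3 - <<'E'
import cv2
im=cv2.imread('pics/full_w2.png')
cv2.imwrite('pics/w2c.png',cv2.resize(im[100:400,180:480],None,fx=2,fy=2))
E
```

```text
2.4 [ 0.444  -0.3015  0.0032] tooly -62.785070322265156 z [ 3.e-04 -3.e-04 -1.e+00] gap 0.17658477483838897 [-0.3  0.1  0.2] 0.0
```

View pics/w2c.png

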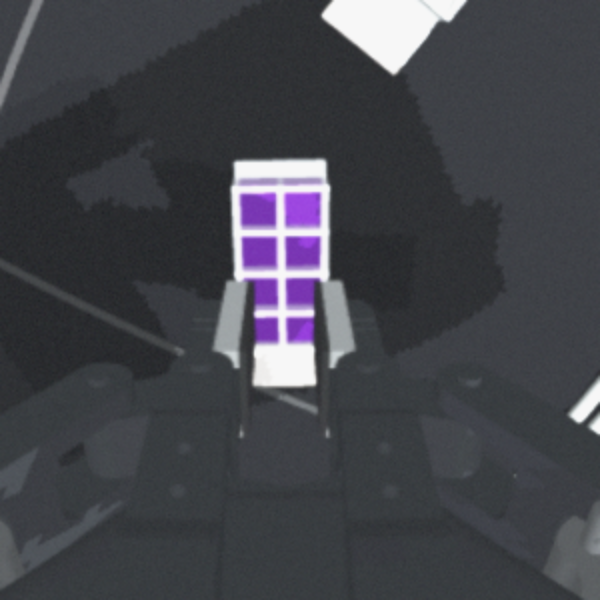

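The fingers look closed narrower than the slide, overlapping the wells from above near crop (250–320,285). I'll work out at what height that puts the fingertips and where the slide is now.

Run:
```python
from h import *
import pickle
s=pickle.load(open('st.pkl','rb'))
q=lambda u,v,z:atz('wrist',180+(u+.5)/2-.5,100+(v+.5)/2-.5,z,s)
for z in(.002,.014,.02,.03):
  a,b=q(250,284,z),q(321,284,z);print(z,a.round(4),b.round(4),'tipgap',np.linalg.norm(a-b), 'x ahead of tcp',(((a+b)/2-s['tcp_pos'])@R.from_quat(s['tcp_rot']).as_matrix()).round(4))
print('+x edge',q(234,161,.002),q(327,160,.002),'prev .4679 -.2745 / .4799 -.2982')
print('blocktop',q(234,187,.014),q(329,187,.014), np.linalg.norm(q(234,187,.014)-q(329,187,.014)),'prev .4635 -.2777/.4748 -.2998')
```

```text
0.002 [ 0.4355 -0.2945  0.002 ] [ 0.4454 -0.3139  0.002 ] tipgap 0.021761851315192156 x ahead of tcp [-0.0044  0.0008  0.0012]
0.014 [ 0.4408 -0.2926  0.014 ] [ 0.45   -0.3107  0.014 ] tipgap 0.020248173274333408 x ahead of tcp [ 0.0012  0.0008 -0.0108]
0.02 [ 0.4434 -0.2917  0.02  ] [ 0.4523 -0.309   0.02  ] tipgap 0.01949133425390405 x ahead of tcp [ 0.004   0.0008 -0.0168]
0.03 [ 0.4478 -0.2901  0.03  ] [ 0.4562 -0.3063  0.03  ] tipgap 0.018229935886521793 x ahead of tcp [ 0.0086  0.0008 -0.0268]
+x edge [ 0.46808512 -0.27339935  0.002     ] [ 0.48052029 -0.29699786  0.002     ] prev .4679 -.2745 / .4799 -.2982
blocktop [ 0.46461369 -0.27612209  0.014     ] [ 0.47632536 -0.29894712  0.014     ] 0.02565433825465805 prev .4635 -.2777/.4748 -.2998
```

```bash
python3 - <<'E'
from h import *
c=bot.calibration('wrist');M=np.array(c['mount'])
def tool(u,v,zt):
    x=(u-c['cx'])/c['fx'];y=(v-c['cy'])/c['fy'];r=np.hypot(x,y);k=np.sin(r)/r
    d=M[:3,:3]@np.array([x*k,-y*k,-np.cos(r)]);o=M[:3,3];return o+d*(zt-o[2])/d[2]
for zt in(0,-.01,-.02,-.03,-.04):
  a=[tool((u+.5)/1.25-.5,(v+.5)/1.25-.5,zt) for u,v in((334,304),(471,304))]
  b=[tool(180+u/2,100+v/2,zt) for u,v in((252,284),(320,284))]
  print(zt,'open50',np.round(a,4).tolist(),'closed15',np.round(b,4).tolist())
E
python3 - <<'E'
import sys;sys.path.insert(0,'.')
from h import *
s=bot.get_state();P=np.array(bot.calibration('scene')['pose']);c=bot.calibration('scene')
p=np.linalg.inv(P)@np.r_[s['tcp_pos'],1]
u,v=c['cx']+c['fx']*p[0]/-p[2],c['cy']-c['fy']*p[1]/-p[2];print(u,v)
u0,v0=int(u)-40,int(v)-50
import os;os.chdir('.');save('scene','sc2.png',(u0,v0,u0+80,v0+75),8);print(u0,v0)
E
```

```text
0 open50 [[-0.005, -0.0333, 0.0], [-0.005, 0.0342, 0.0]] closed15 [[-0.004, -0.0092, 0.0], [-0.004, 0.0115, 0.0]]
-0.01 open50 [[-0.0002, -0.0313, -0.01], [-0.0003, 0.0322, -0.01]] closed15 [[0.0007, -0.0087, -0.01], [0.0007, 0.0108, -0.01]]
-0.02 open50 [[0.0045, -0.0293, -0.02], [0.0044, 0.0303, -0.02]] closed15 [[0.0054, -0.0081, -0.02], [0.0053, 0.0102, -0.02]]
-0.03 open50 [[0.0092, -0.0274, -0.03], [0.0091, 0.0283, -0.03]] closed15 [[0.01, -0.0075, -0.03], [0.01, 0.0095, -0.03]]
-0.04 open50 [[0.0139, -0.0254, -0.04], [0.0139, 0.0263, -0.04]] closed15 [[0.0147, -0.007, -0.04], [0.0147, 0.0089, -0.04]]
308.03918511532464 167.38078376683927
268 117
```

View pics/sc2.png

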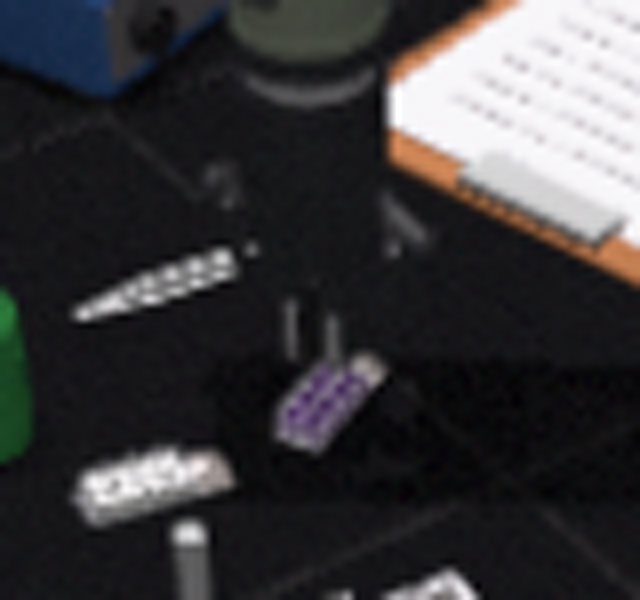

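The scene view shows the fingertips hovering about 30 mm above the reported TCP. They end near crop (290–333,360), and the slide is untouched, which matches the wrist estimate. I'll reopen and descend further, carefully and watching the force.

{"op": "drive_tool", "data": {"rows": [[[0, 0, 0.006, 0, 0, 0, 0.05], [0, 0, 0, 0, 0, 0, 0.05], [0, 0, 0, 0, 0, 0, 0.05], [0, 0, 0, 0, 0, 0, 0.05], [0, 0, -0.008, 0, 0, 0, 0.05], [0, 0, -0.008, 0, 0, 0, 0.05], [0, 0, -0.006, 0, 0, 0, 0.05], [0, 0, -0.005, 0, 0, 0, 0.05], [0, 0, 0, 0, 0, 0, 0.05]]]}}

```text
time: 3.25
tcp_pos: [0.4428, -0.3008, -0.0196]
tcp_rot: [0.972, 0.235, -0.001, -0.001]
force: [-0.8, -0.6, -0.1]
finger_gap: 0.588
gripper_force: 0.0
```

{"op": "drive_tool", "data": {"rows": [[[0.001, -0.001, -0.003, 0, 0, 0, 0.045], [0, 0, -0.002, 0, 0, 0, 0.036], [0, 0, 0, 0, 0, 0, 0.03], [0, 0, 0, 0, 0, 0, 0.02], [0, 0, 0, 0, 0, 0, 0.018], [0, 0, 0, 0, 0, 0, 0.018], [0, 0, 0, 0, 0, 0, 0.018]]], "grip_force": 40}}

```text
time: 3.83
tcp_pos: [0.4448, -0.3025, -0.0229]
tcp_rot: [0.972, 0.235, 0.0, 0.0]
force: [0.3, -0.1, -0.2]
finger_gap: 0.292
gripper_force: 39.5
```

{"op": "drive_tool", "data": {"rows": [[[0, 0, 0.01, 0, 0, 0, 0.018], [0, 0, 0.03, 0, 0, 0, 0.018], [0, 0, 0.04, 0, 0, 0, 0.018], [0, 0, 0.04, 0, 0, 0, 0.018], [0.0147, 0.0293, 0, 0, 0, -0.61, 0.018], [0.0147, 0.0293, 0, 0, 0, -0.61, 0.018], [0.0147, 0.0293, 0, 0, 0, -0.61, 0.018], [0.0147, 0.0293, 0, 0, 0, -0.61, 0.018], [0.0147, 0.0293, 0, 0, 0, -0.61, 0.018], [0.0147, 0.0293, 0, 0, 0, -0.61, 0.018], [0.0147, 0.0293, 0, 0, 0, -0.61, 0.018], [0.0147, 0.0293, 0, 0, 0, -0.61, 0.018], [0.0147, 0.0293, 0, 0, 0, -0.61, 0.018], [0.0147, 0.0293, 0, 0, 0, -0.61, 0.018], [0, 0, 0, 0, 0, 0, 0.018], [0, 0, 0, 0, 0, 0, 0.018]]]}}

```text
time: 5.17
tcp_pos: [0.5922, -0.0081, 0.0975]
tcp_rot: [1.0, -0.027, 0.0, 0.0]
force: [-0.5, -0.2, -0.9]
finger_gap: 0.287
gripper_force: 39.6
```

```bash
python3 look.py w3.png
```

```text
5.1667 [ 0.5922 -0.0081  0.0975] tooly -93.09363191799943 z [ 3.e-04 -4.e-04 -1.e+00] gap 0.2865756642649856 [-0.5 -0.2 -0.9] 39.58178400993347
```

View pics/w3.png

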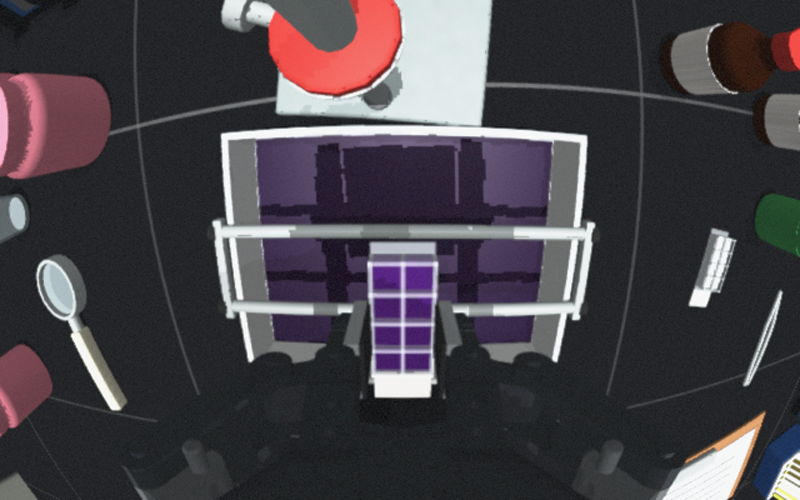

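The wrist view shows the held slide at columns 370–437, rows 243–397. The far rod's axis runs along row ~231 and the near rod's along row ~309, with end pieces at columns ~218/592 (far) and ~232/577 (near).

Run:
```python
from h import *
import pickle
s=pickle.load(open('st.pkl','rb'))
q=lambda u,v,z:atz('wrist',(u+.5)/1.25-.5,(v+.5)/1.25-.5,z,s)
r=[q(235,231.5,.054),q(585,232,.054),q(240,308.5,.054),q(570,309,.054)]
for i in r:print(i.round(4))
d=r[0]+r[2]-r[1]-r[3];print('ydir',np.degrees(np.arctan2(-d[0],d[1])))
e=[q(218,230,.056),q(592,230,.056),q(232,311,.056),q(577,311,.056)];print('ends',np.round(e,4).tolist(),np.mean(e,0).round(4))
h=.1204
S=[q(370,243,h+.001),q(437,243,h+.001),q(431,397,h+.002),q(374,397,h+.002)];print(np.round(S,4).tolist(),np.mean(S,0).round(4))
d=S[0]+S[1]-S[2]-S[3];print('yaw',np.degrees(np.arctan2(d[1],d[0])),np.linalg.norm(d)/2,np.linalg.norm(S[0]-S[1]))
im=cv2.imread('pics/full_sc0.png').astype(int)
print('cols 285..302; R-G / value')
for v in range(194,214): print(v,' '.join('%3d/%3d'%(im[v,u,2],im[v,u,1]) for u in range(286,302)))
```

```text
[0.619  0.0931 0.054 ]
[ 0.607  -0.1219  0.054 ]
[0.5673 0.1001 0.054 ]
[ 0.5549 -0.1164  0.054 ]
ydir -3.2356248780491437
ends [[0.6212, 0.1038, 0.056], [0.6087, -0.1258, 0.056], [0.5665, 0.1055, 0.056], [0.5539, -0.1209, 0.056]] [ 0.5876 -0.0093  0.056 ]
[[0.6261, 0.0032, 0.1214], [0.6246, -0.0234, 0.1214], [0.5489, -0.0191, 0.1224], [0.5504, 0.008, 0.1224]] [ 0.5875 -0.0078  0.1219]
yaw -3.4262907743656905 0.07579541152038803 0.026623994708142543
cols 285..302; R-G / value
194  23/ 24  21/ 23  22/ 21  23/ 23  46/ 45  91/ 91  95/ 94  91/ 90  69/ 68  30/ 28  21/ 20  20/ 20  21/ 21  21/ 19  21/ 20  35/ 35
195  21/ 22  23/ 22  24/ 24  28/ 26  47/ 45  90/ 89  93/ 93  90/ 90  69/ 68  21/ 22  24/ 26  27/ 28  36/ 35  78/ 77 114/114 135/135
196  23/ 24  30/ 29  31/ 31  38/ 38  50/ 50  86/ 86  93/ 93  93/ 93  80/ 80  24/ 23  32/ 33  56/ 56 109/107 171/170 177/176 192/193
197  29/ 29  38/ 38  37/ 35  32/ 30  38/ 36  77/ 76  94/ 93  93/ 92  81/ 81  66/ 66 135/134 134/134 181/180 206/204 120/120  96/ 95
198  33/ 33  36/ 35  24/ 23  26/ 24  36/ 35  76/ 74  95/ 94  94/ 93  84/ 81 105/ 96 197/195
[... 1320 characters left out ...]
 126/120 123/118 117/112 112/106  99/ 94
209 188/184 215/211 148/144 126/121 125/120 119/112 113/104 175/174 178/178 153/152 118/115 112/107 106/101  82/ 75  61/ 52  31/ 17
210 130/125 187/184 215/212 148/143 125/120 120/117 101/ 98 107/106  93/ 92  92/ 91  90/ 87  60/ 53  56/ 49  17/  6  18/  8  31/ 18
211 116/112 154/150 233/231 215/210 134/130 120/115  95/ 92  93/ 93  93/ 92  83/ 81  43/ 32  31/ 19  28/ 14  26/ 13  18/  8  20/ 11
212 116/111 121/117 173/168 235/232 194/189 107/101  72/ 69  95/ 94  94/ 93  84/ 84  43/ 31  33/ 15  32/ 17  31/ 17  24/ 14  18/  8
213 116/112 115/111 130/125 194/190 230/227 100/ 91  60/ 53  94/ 93  94/ 95  85/ 83  46/ 36  32/ 16  36/ 20  35/ 21  31/ 16  23/ 12
```

{"op": "drive_tool", "data": {"rows": [[[0, -0.0015, -0.015, 0, 0, 0, 0.018], [0, 0, -0.02, 0, 0, 0, 0.018], [0, 0, -0.014, 0, 0, 0, 0.018], [0, 0, -0.007, 0, 0, 0, 0.018], [0, 0, -0.003, 0, 0, 0, 0.018], [0, 0, 0, 0, 0, 0, 0.018], [0, 0, 0, 0, 0, 0, 0.018]]]}}

```text
time: 5.8
tcp_pos: [0.5923, -0.0116, 0.0388]
tcp_rot: [1.0, -0.029, 0.001, 0.0]
force: [-0.3, -0.5, 0.5]
finger_gap: 0.288
gripper_force: 39.6
```

{"op": "drive_tool", "data": {"rows": [[[0, 0, -0.001, 0, 0, 0, 0.018], [0, 0, -0.001, 0, 0, 0, 0.018], [0, 0, 0, 0, 0, 0, 0.018]]]}}

```text
time: 6.05
tcp_pos: [0.592, -0.011, 0.0364]
tcp_rot: [1.0, -0.029, 0.0, 0.0]
force: [0.2, 0.2, -0.0]
finger_gap: 0.288
gripper_force: 39.6
```

{"op": "drive_tool", "data": {"rows": [[[0, 0, -0.001, 0, 0, 0, 0.018], [0, 0, 0, 0, 0, 0, 0.018]]]}}

```text
time: 6.22
tcp_pos: [0.5919, -0.0109, 0.0351]
tcp_rot: [1.0, -0.029, 0.0, 0.0]
force: [0.7, 0.6, -1.3]
finger_gap: 0.289
gripper_force: 39.6
```

{"op": "drive_tool", "data": {"rows": [[[0, 0, -0.0005, 0, 0, 0, 0.018], [0, 0, 0, 0, 0, 0, 0.018]]]}}

```text
time: 6.38
tcp_pos: [0.592, -0.0109, 0.035]
tcp_rot: [1.0, -0.029, 0.0, 0.0]
force: [-1.0, -0.5, 3.7]
finger_gap: 0.291
gripper_force: 40.0
```

{"op": "drive_tool", "data": {"rows": [[[0, 0, -0.0004, 0, 0, 0, 0.018], [0, 0, 0, 0, 0, 0, 0.018]]]}}

```text
time: 6.55
tcp_pos: [0.5919, -0.0109, 0.035]
tcp_rot: [1.0, -0.029, 0.0, 0.0]
force: [-2.1, -0.4, 6.3]
finger_gap: 0.283
gripper_force: 40.3
```

{"op": "drive_tool", "data": {"rows": [[[0, 0, 0, 0, 0, 0, 0.027], [0, 0, 0, 0, 0, 0, 0.032], [0, 0, 0, 0, 0, 0, 0.04], [0, 0, 0, 0, 0, 0, 0.05], [0, 0, 0, 0, 0, 0, 0.05], [0, 0, 0.01, 0, 0, 0, 0.05], [0, 0, 0.035, 0, 0, 0, 0.05], [0, 0, 0.04, 0, 0, 0, 0.05], [0, 0, 0.03, 0, 0, 0, 0.05], [0, 0, 0, 0, 0, 0, 0.05]]]}}

```text
time: 7.38
tcp_pos: [0.5963, -0.0111, 0.1571]
tcp_rot: [1.0, -0.029, 0.007, 0.0]
force: [1.0, -0.0, 0.5]
finger_gap: 0.586
gripper_force: 0.0
```

{"op": "drive_tool", "data": {"rows": [[[-0.0103, 0.034, 0, 0, 0, 0.264, 0.05], [-0.0103, 0.034, 0, 0, 0, 0.264, 0.05], [-0.0103, 0.034, 0, 0, 0, 0.264, 0.05], [-0.0103, 0.034, 0, 0, 0, 0.264, 0.05], [-0.0103, 0.034, 0, 0, 0, 0.264, 0.05], [-0.0103, 0.034, 0, 0, 0, 0.264, 0.05], [-0.0103, 0.034, 0, 0, 0, 0.264, 0.05], [-0.0103, 0.034, 0, 0, 0, 0.264, 0.05], [-0.0103, 0.034, 0, 0, 0, 0.264, 0.05], [-0.0103, 0.034, 0, 0, 0, 0.264, 0.05], [0, 0, 0, 0, 0, 0, 0.05], [0, 0, 0, 0, 0, 0, 0.05]]]}}

```text
time: 8.38
tcp_pos: [0.4881, 0.3305, 0.1491]
tcp_rot: [0.996, 0.088, 0.0, 0.0]
force: [0.5, -0.1, -0.1]
finger_gap: 0.582
gripper_force: 0.0
```

```bash
python3 look.py w4.png
python3 - <<'E'
from h import *
w=cv2.imread('pics/full_w4.png')
t=bot.read_camera('top')[:,:,::-1]; sc=bot.read_camera('scene')[:,:,::-1]
cv2.imwrite('pics/full_top4.png',t);cv2.imwrite('pics/full_sc4.png',sc)
f=lambda a,x0,y0,x1,y1,s:cv2.resize(a[y0:y1,x0:x1],None,fx=s,fy=s,interpolation=cv2.INTER_CUBIC)
W=np.zeros((600,800,3),np.uint8)
W[:600,:400]=f(w,220,60,420,360,2)
W[:320,400:720]=f(sc,270,190,310,230,8)
W[320:600,400:800]=f(t,260,165,360,235,4)
cv2.imwrite('pics/m4.png',W)
E
```

```text
8.3833 [0.4881 0.3305 0.1491] tooly -79.9012028306135 z [ 1.e-04 -3.e-04 -1.e+00] gap 0.5816100419924329 [ 0.5 -0.1 -0.1] 0.0
```

View pics/m4.png

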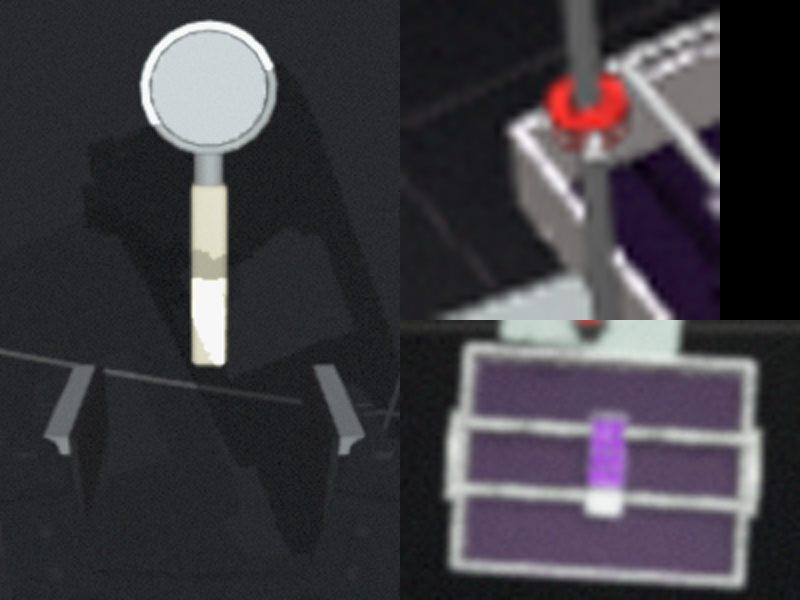

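The stained slide lies squarely across both rods. The loupe lens is centred at (208,88) in the left crop, with the handle at columns 192–228 ending at row 365. The collar's top disc is centred near (588,100) in the scene crop.

Run:
```python
from h import *
import pickle
from scipy.optimize import least_squares
s=pickle.load(open('st.pkl','rb'))
q=lambda u,v,z:atz('wrist',220+(u+.5)/2-.5,60+(v+.5)/2-.5,z,s)
L=q(208.5,88,.018);H=q(210,365,.009);print('lens',L.round(4),'len',np.linalg.norm((L-H)[:2]))
d=L-H;print('yaw',np.degrees(np.arctan2(d[1],d[0])),'width',np.linalg.norm(q(192,230,.012)-q(228,230,.012)))
g=L-.078*np.r_[d[:2],0]/np.linalg.norm(d[:2]);print('grip',g.round(4))
# collar from w3
st={'tcp_pos':np.array([.5922,-.0081,.0975]),'tcp_rot':R.from_euler('ZX',[-3.094,180],degrees=True).as_quat()}
im=cv2.imread('pics/full_w3.png').astype(int)[:,:]
m=((im[:,:,2]>170)&(im[:,:,1]<110)).astype(np.uint8); m[120:]=0; m[:,:190]=0; m[:,360:]=0
n,lab,ss,_=cv2.connectedComponentsWithStats(m);k=1+np.argmax(ss[1:,4]);print(ss[k])
cs,_=cv2.findContours((lab==k).astype(np.uint8),cv2.RETR_EXTERNAL,cv2.CHAIN_APPROX_NONE)
hull=cv2.convexHull(cs[0])[:,0]; hull=hull[hull[:,1]>4]
o=np.array([ray('wrist',u+.0,v+.0,st) for u,v in hull])
def f(p,ret=False):
    P=o[:,0]+o[:,1]*((p[2]-o[:,0,2])/o[:,1,2])[:,None]
    return np.hypot(P[:,0]-p[0],P[:,1]-p[1])-.0162
r=least_squares(f,[.69,.003,.15],loss='soft_l1',f_scale=.0005);print('collar top fit',r.x.round(4),'rms',np.sqrt(np.mean(r.fun**2)))
# scene
for v in (101,97,105):
  o1,d1=ray('scene',270+188.5/8-.5,190+(v+.5)/8-.5)
  t=((.6915-o1[0])*d1[0]+(.003-o1[1])*d1[1])/(d1[0]**2+d1[1]**2);print('scene top',v,(o1+t*d1).round(4))
# rod top check (260 known), m2 crop tip centre (160,80)
o1,d1=ray('scene',265+160.5/6-.5,170+80.5/6-.5);t=((.6915-o1[0])*d1[0]+(.003-o1[1])*d1[1])/(d1[0]**2+d1[1]**2);print('rodtip',(o1+t*d1).round(4))
```

```text
lens [0.5663 0.3422 0.018 ] len 0.14855273671676025
yaw 10.502008668177613 width 0.018351822853473698
grip [0.4896 0.328  0.018 ]
[ 215    0  106   75 4360]
collar top fit [0.6953 0.003  0.1755] rms 0.00020349350191842773
scene top 101 [0.6917 0.0029 0.182 ]
scene top 97 [0.6916 0.003  0.1841]
scene top 105 [0.6918 0.0028 0.1798]
rodtip [0.692  0.0027 0.2615]
```

{"op": "drive_tool", "data": {"rows": [[[0.0015, -0.0025, -0.03, 0, 0, 0.08, 0.05], [0, 0, -0.035, 0, 0, 0, 0.05], [0, 0, -0.035, 0, 0, 0, 0.05], [0, 0, -0.035, 0, 0, 0, 0.05], [0, 0, -0.02, 0, 0, 0, 0.05], [0, 0, -0.01, 0, 0, 0, 0.05], [0, 0, -0.005, 0, 0, 0, 0.05], [0, 0, 0, 0, 0, 0, 0.05], [0, 0, 0, 0, 0, 0, 0.05]]]}}

```text
time: 9.28
tcp_pos: [0.4916, 0.3267, -0.0196]
tcp_rot: [0.996, 0.089, 0.001, -0.0]
force: [0.8, 0.0, 0.8]
finger_gap: 0.583
gripper_force: 0.0
```

{"op": "drive_tool", "data": {"rows": [[[-0.001, 0.001, -0.004, 0, 0, 0, 0.045], [0, 0, -0.003, 0, 0, 0, 0.035], [0, 0, 0, 0, 0, 0, 0.025], [0, 0, 0, 0, 0, 0, 0.015], [0, 0, 0, 0, 0, 0, 0.01], [0, 0, 0, 0, 0, 0, 0.01], [0, 0, 0, 0, 0, 0, 0.01], [0, 0, 0, 0, 0, 0, 0.01]]], "grip_force": 70}}

```text
time: 9.95
tcp_pos: [0.4895, 0.3278, -0.0272]
tcp_rot: [0.996, 0.09, 0.0, -0.0]
force: [-1.1, -0.7, 4.9]
finger_gap: 0.184
gripper_force: 71.4
```

{"op": "drive_tool", "data": {"rows": [[[0, 0, 0.005, 0, 0, 0, 0.01], [0, 0, 0.015, 0, 0, 0, 0.01], [0, 0, 0.03, 0, 0, 0, 0.01], [0, 0, 0.04, 0, 0, 0, 0.01], [0, 0, 0.04, 0, 0, 0, 0.01], [0, 0, 0.03, 0, 0, 0, 0.01], [0, 0, 0.008, 0, 0, 0, 0.01], [0.002, -0.015, 0, 0, 0, 0, 0.01], [0.003, -0.03, 0, 0, 0, 0, 0.01], [0.003, -0.035, 0, 0, 0, 0, 0.01], [0.003, -0.035, 0, 0, 0, 0, 0.01], [0.003, -0.03, 0, 0, 0, 0, 0.01], [0.002, -0.015, 0, 0, 0, 0, 0.01], [0, 0, 0, 0, 0, 0, 0.01], [0, 0, 0, 0, 0, 0, 0.01], [0, 0, 0, 0, 0, 0, 0.01]]]}}

```text
time: 11.28
tcp_pos: [0.5046, 0.1675, 0.1389]
tcp_rot: [0.996, 0.09, -0.001, 0.0]
force: [-0.2, -0.2, -0.8]
finger_gap: 0.189
gripper_force: 70.6
```

```bash
python3 look.py w5.png
python3 - <<'E'
from h import *
import pickle
s=pickle.load(open('st.pkl','rb'))
c=bot.calibration('wrist')
T=np.eye(4);T[:3,:3]=R.from_quat(s['tcp_rot']).as_matrix();T[:3,3]=s['tcp_pos']
W=np.linalg.inv(T@np.array(c['mount']))
def pr(p):
    p=W@np.r_[p,1];x,y,z=p[0],-p[1],-p[2];r=np.hypot(x,y);th=np.arctan2(r,z);return c['cx']+c['fx']*th*x/r,c['cy']+c['fy']*th*y/r
for z in(.26,.182,.175,.165,.012):print(z,np.round(pr([.692,.003,z]),1))
u,v=map(int,pr([.692,.003,.175]))
im=cv2.imread('pics/full_w5.png')
x0=min(max(u-50,0),540);y0=min(max(v-45,0),310);print(x0,y0)
big=np.zeros((600,800,3),np.uint8)
big[:540,:600]=cv2.resize(im[y0:y0+90,x0:x0+100],None,fx=6,fy=6,interpolation=cv2.INTER_CUBIC)
big[:400,600:]=cv2.resize(im[100:300,270:370],None,fx=2,fy=2)
cv2.imwrite('pics/m5.png',big)
E
```

```text
11.2833 [0.5046 0.1675 0.1389] tooly -79.70829477692348 z [-2.3e-03 -4.0e-04 -1.0e+00] gap 0.18917081373168815 [-0.2 -0.2 -0.8] 70.62159061431885
0.26 [731.5   9.9]
0.182 [631.9  19.3]
0.175 [624.3  20.5]
0.165 [614.   22.2]
0.012 [505.2  45.7]
540 0
```

View pics/m5.png

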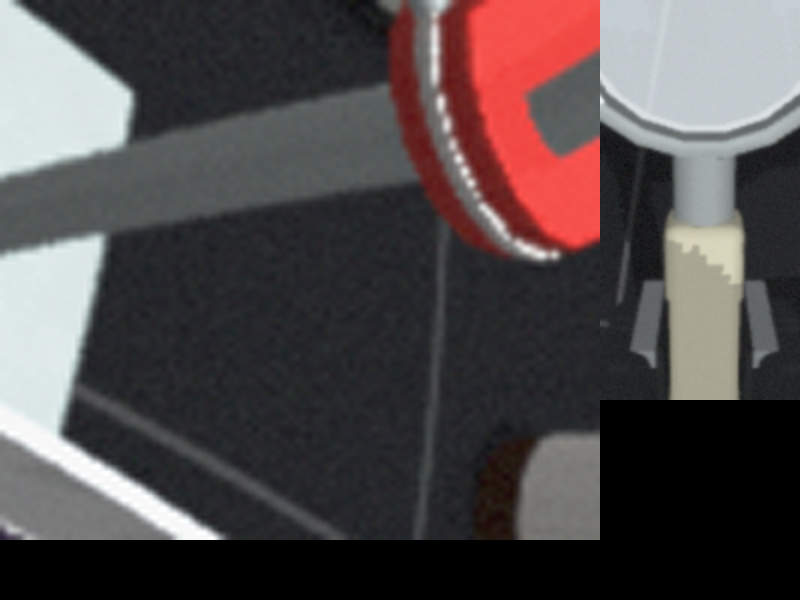

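The view shows the collar from its side. The white line runs through about (433,40), (440,85), (455,140), (475,185), (510,232), between the lower rim at (400,135) and the upper rim at (478,90). The loupe handle is squarely held between the pads.

Run:
```python
from h import *
import pickle
from scipy.optimize import least_squares
s=pickle.load(open('st.pkl','rb'))
wl=[(433,40),(440,85),(455,140),(475,185),(510,232)]
top=[(472,45),(480,95),(500,155),(535,212)]
bot_=[(391,60),(400,125),(430,195),(465,237)]
pts=[(p,0) for p in wl]+[(p,.007) for p in top]+[(p,-.007) for p in bot_]
rays=[(ray('wrist',540+(u+.5)/6-.5,(v+.5)/6-.5,s),dz) for (u,v),dz in pts]
def f(p):
    out=[]
    for (o,d),dz in rays:
        P=o+d*(p[2]+dz-o[2])/d[2]; out.append(np.hypot(P[0]-p[0],P[1]-p[1])-.016)
    return np.r_[np.array(out),(p[0]-.692)*.5,(p[1]-.003)*.5]
r=least_squares(f,[.692,.003,.17]);print(r.x.round(4),(r.fun*1000).round(2))
x=least_squares(lambda z:f([.692,.003,z[0]])[:13],[.17]);print('fixed xy',x.x)
# rod axis below: check lateral position: crop rod centre at (200,~172)
o,d=ray('wrist',540+200/6,172/6,s);a=d[:2]/np.linalg.norm(d[:2]);n=np.array([-a[1],a[0]]);print('lateral off',(np.array([.692,.003])-o[:2])@n)
print('rod pt z',(o+d*(np.array([.692,.003])-o[:2])@a/np.linalg.norm(d[:2])).round(4))
L=lambda u,v:atz('wrist',270+(u-600)/2,100+v/2,.18,s)
# lens: circle of loupe top rim in this picture, red-free rim check by Hough
im=cv2.imread('pics/full_w5.png',0)
cir=cv2.HoughCircles(im[0:200,220:420],cv2.HOUGH_GRADIENT,1,200,param1=100,param2=20,minRadius=35,maxRadius=80)
print(cir)
```

```text
[0.694  0.003  0.1756] [-0.36 -0.9  -0.84 -0.68 -0.47  1.11  1.3   1.29  0.56 -0.74 -0.29 -0.26
 -0.4   0.98 -0.02]
fixed xy [0.17644699]
lateral off -0.0008326065969782812Traceback (most recent call last):
  File "<stdin>", line 19, in <module>
ValueError: operands could not be broadcast together with shapes (3,) (2,)
```

{"op": "drive_tool", "data": {"rows": [[[0.001, -0.013, 0, 0, 0, 0, 0.01], [0.002, -0.03, 0, 0, 0, 0, 0.01], [0.002, -0.035, 0, 0, 0, 0, 0.01], [0.003, -0.035, 0, 0, 0, 0, 0.01], [0.002, -0.035, 0, 0, 0, 0, 0.01], [0.002, -0.025, 0, 0, 0, 0, 0.01], [0.001, -0.013, 0, 0, 0, 0, 0.01], [0.001, -0.007, 0, 0, 0, 0, 0.01], [0, 0, 0, 0, 0, 0, 0.01], [0, 0, 0, 0, 0, 0, 0.01], [0, 0, 0, 0, 0, 0, 0.01], [0, 0, 0, 0, 0, 0, 0.01]]]}}

```text
time: 12.33
tcp_pos: [0.5193, -0.0242, 0.1401]
tcp_rot: [0.996, 0.091, -0.0, -0.0]
force: [0.2, 0.3, -1.0]
finger_gap: 0.192
gripper_force: 70.6
```

```bash
python3 look.py w6.png
python3 - <<'E'
from h import *
import pickle
s=pickle.load(open('st.pkl','rb'))
c=bot.calibration('wrist');Mi=np.linalg.inv(np.array(c['mount']))
def pr(p):
    p=Mi@np.r_[p,1];x,y,z=p[0],-p[1],-p[2];r=np.hypot(x,y);th=np.arctan2(r,z);return np.array([c['cx']+c['fx']*th*x/r,c['cy']+c['fy']*th*y/r])
zt=-.0362-.009
for n,p in dict(cen=[.0781,0,zt],left=[.0781,-.033,zt],right=[.0781,.033,zt],far=[.1111,0,zt],near=[.0451,0,zt]).items():print(n,pr(p).round(1))
im=cv2.imread('pics/full_w5.png',0).astype(int)
v=int(round(pr([.0781,0,zt])[1]));v=max(v,1)
print('row',v,im[v,215:265].tolist());print(im[v,375:425].tolist())
u=int(round(pr([.0781,0,zt])[0]))+0
print('col below, u-25',im[130:190,u-25].tolist())
# scene: rows of lens
S=bot.calibration('scene');sc=bot.read_camera('scene')[:,:,::-1];cv2.imwrite('pics/full_sc6.png',sc)
t=bot.read_camera('top')[:,:,::-1];cv2.imwrite('pics/full_top6.png',t)
def ps(n,p):
    C=bot.calibration(n);q=np.linalg.inv(np.array(C['pose']))@np.r_[p,1];return (C['cx']+C['fx']*q[0]/-q[2],C['cy']-C['fy']*q[1]/-q[2])
print('scene lens exp',ps('scene',[.5953,-.0111,.184]),'top',ps('top',[.5953,-.0111,.184]))
W=np.zeros((600,800,3),np.uint8)
f=lambda a,x0,y0,x1,y1,k:cv2.resize(a[y0:y1,x0:x1],None,fx=k,fy=k,interpolation=cv2.INTER_CUBIC)
W[:480,:560]=f(sc,260,155,330,215,8)
W[:,560:]=f(t,280,150,320,250,6)
cv2.imwrite('pics/m6.png',W)
E
```

```text
12.3333 [ 0.5193 -0.0242  0.1401] tooly -79.59237373012905 z [-1.e-04  3.e-04 -1.e+00] gap 0.19160104797730165 [ 0.2  0.3 -1. ] 70.62077164649963
cen [321.6 101.6]
left [241.1 103.9]
right [402.2 103.7]
far [321.5  22.7]
near [321.7 181.2]
row 102 [41, 43, 35, 40, 37, 41, 43, 34, 40, 36, 39, 38, 40, 36, 38, 37, 39, 41, 37, 45, 38, 39, 35, 36, 38, 36, 40, 90, 203, 241, 244, 245, 246, 247, 247, 244, 202, 121, 96, 94, 103, 149, 215, 220, 217, 210, 203, 203, 202, 204]
[203, 204, 201, 205, 207, 205, 204, 203, 206, 218, 220, 218, 174, 104, 93, 92, 99, 153, 236, 246, 247, 246, 245, 244, 241, 226, 95, 31, 58, 103, 117, 120, 119, 117, 116, 109, 97, 139, 225, 246, 246, 245, 245, 244, 244, 246, 247, 242, 189, 103]
col below, u-25 [206, 210, 208, 209, 209, 209, 208, 212, 209, 208, 208, 210, 207, 206, 204, 202, 202, 203, 201, 202, 201, 199, 202, 202, 200, 200, 200, 204, 217, 223, 211, 174, 117, 108, 108, 120, 156, 183, 188, 184, 177, 171, 169, 153, 126, 64, 24, 27, 24, 23, 29, 29, 27, 25, 28, 22, 24, 25, 20, 22]
scene lens exp (np.float64(316.19831339178444), np.float64(187.2029610796359)) top (np.float64(311.7560811352906), np.float64(194.0033876531563))
```

View pics/m6.png

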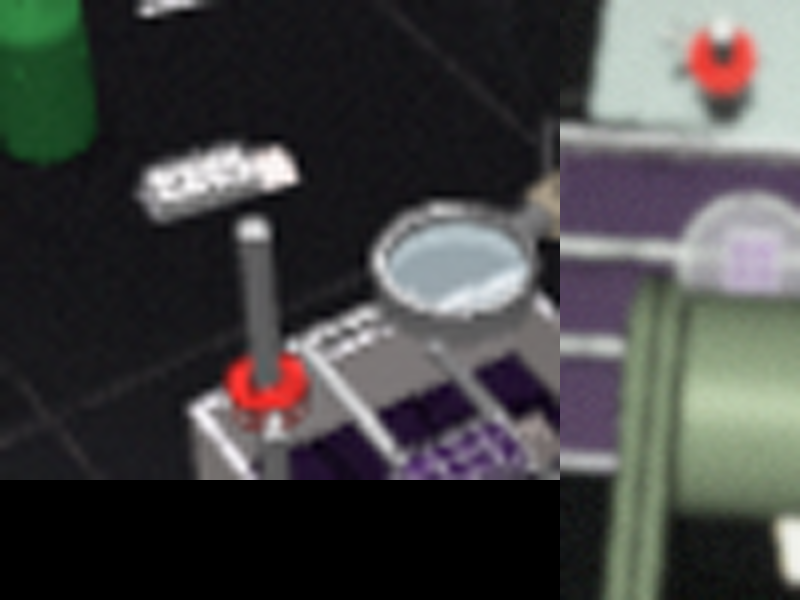

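The scene view shows the loupe held level, with its lens centred near (456,267) over the tray and the purple wells beneath. The collar's top is near (267,385). The top view shows the wells seen through the lens. I'll check sag and centring numerically.

```bash
cat > rim.py <<'E'
from h import *
from scipy.optimize import least_squares
c=bot.calibration('wrist');M=np.array(c['mount']);Mi=np.linalg.inv(M)
def pr(p):
    p=Mi@np.r_[p,1];x,y,z=p[0],-p[1],-p[2];r=np.hypot(x,y);th=np.arctan2(r,z);return np.array([c['cx']+c['fx']*th*x/r,c['cy']+c['fy']*th*y/r])
def circ(p,a): # p: x,y,z,pitch ; tool frame
    return [pr([p[0]+.033*np.cos(t)*np.cos(p[3]),p[1]+.033*np.sin(t),p[2]+.033*np.cos(t)*np.sin(p[3])]) for t in a]
def run(fn,p0,pitch):
    im=cv2.GaussianBlur(cv2.imread(fn,0),(0,0),.7).astype(np.float32)
    a=np.radians([t for t in range(0,360,6) if 15<t<345 and not 160<t<200]);ctr=pr(p0[:3]);E=[];A=[]
    for t,e in zip(a,circ(p0,a)):
        d=(e-ctr)/np.linalg.norm(e-ctr);k=np.arange(-6,6,.1)
        q=(e+k[:,None]*d).astype(np.float32);pv=cv2.remap(im,q[:,:1],q[:,1:],cv2.INTER_LINEAR)[:,0]
        g=np.gradient(pv);i=np.argmin(g)
        if e[1]>4 and g[i]<-4 and pv[-1]<80: E.append(e+k[i]*d);A.append(t)
    E=np.array(E)
    def f(p):
        p=np.r_[p,p0[3]] if not pitch else p
        C=np.array(circ(p,np.radians(range(0,360,3))))
        o=np.array([np.min(np.linalg.norm(C-e,axis=1)) for e in E])
        # signed radial
        m=C.mean(0);an=np.arctan2(*(C-m).T[::-1]);r=np.linalg.norm(C-m,axis=1);s=np.argsort(an)
        ea=np.arctan2(*(E-m).T[::-1]);return np.linalg.norm(E-m,axis=1)-np.interp(ea,an[s],r[s],period=2*np.pi)
    r=least_squares(f,p0 if pitch else p0[:3],loss='soft_l1',f_scale=.5,x_scale=.01);print(fn,len(E),r.x.round(4),'rms px',np.sqrt(np.mean(r.fun**2)).round(2))
# w4: tcp (.4881,.3305,.1491): expected lens top in tool z = .1491-.018
run('pics/full_w4.png',[.0781,0,.1311,0],False)
run('pics/full_w5.png',[.0781,0,-.0452,0],False)
run('pics/full_w5.png',[.0781,0,-.0452,0],True)
run('pics/full_w6.png',[.0781,0,-.0452,0],False)
E
python3 rim.py; python3 -c "
from h import *
s=bot.get_state();print(s['tcp_pos'],s['wrist_torque'])"
```

```text
pics/full_w4.png 48 [0.0795 0.0021 0.1338] rms px 0.28
pics/full_w5.png 42 [ 0.0786 -0.     -0.0426] rms px 0.37
pics/full_w5.png 42 [ 0.0785 -0.     -0.0426 -0.0209] rms px 0.37
pics/full_w6.png 21 [ 0.0786  0.     -0.0428] rms px 1.47
[ 0.51931515 -0.02465271  0.14015432] [-0.0233546  -0.00731038  0.04000155]
```

Run:
```python
from h import *
im=cv2.imread('pics/full_top4.png').astype(int)
b,g,r=im[...,0],im[...,1],im[...,2]
m=((b-g>55)&(r>100)).astype(np.uint8);m[:180]=0;m[235:]=0;m[:,:290]=0;m[:,335:]=0
ys,xs=np.nonzero(m);w=(b-g)[ys,xs];u,v=(xs*w).sum()/w.sum(),(ys*w).sum()/w.sum()
print(len(xs),u,v,'wells top',atz('top',u,v,.07).round(4))
t6=cv2.imread('pics/full_top6.png').astype(int)
s=bot.get_state();x=R.from_quat(s['tcp_rot']).as_matrix();print('lens',(s['tcp_pos']+x@[.0783,0,-.0362]).round(4),s['time'],np.round(s['joint_velocities'],3))
```

```text
144 311.21589840075256 197.98528423598978 wells top [ 0.5933 -0.0099  0.07  ]
lens [ 0.5963 -0.0105  0.1764] 12.4833 [-0.006 -0.001 -0.001 -0.001  0.001 -0.001]
```

{"op": "drive_tool", "data": {"rows": [[[-0.0015, 0, -0.0005, 0, 0, 0, 0.01], [0, 0, 0, 0, 0, 0, 0.01], [0, 0, 0, 0, 0, 0, 0.01], [0, 0, 0, 0, 0, 0, 0.01], [0, 0, 0, 0, 0, 0, 0.01], [0, 0, 0, 0, 0, 0, 0.01]]]}}

```text
time: 12.98
tcp_pos: [0.5179, -0.0255, 0.1396]
tcp_rot: [0.996, 0.09, 0.0, 0.0]
force: [-0.0, -0.0, -0.8]
finger_gap: 0.189
gripper_force: 70.6
```

```bash
python3 -c "
from station import bot
print(bot.finish_job())"
```

```text
the job is handed in; nothing more can be done
None
```

The stained slide lies across both rods, wells up and released. The job was handed in at about 13 s with the arm still holding the loupe level over the wells, lens centre within about 2 mm of the target and at about 0.176 m, against a collar mark measured at 0.174–0.177 m.

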